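Unbolt the sagging pantry gate and hold it ajar

TASK

The chopping board is leaning on the pantry gate: first stand it on its short end leaning back against the front of the grey bread bin, and leave it there. Then draw the gate's worn barrel bolt by its brass knob, lifting the sagging bolt over the bent-up lip of the keeper while pulling it out, and open the gate about 20 degrees. Finish while holding the gate ajar at that angle (it springs shut if let go), without disturbing the jars and the bowl.

Things in the scene. Friction and masses are not known exactly. Their poses are not given: they have to be found in the camera images.
- bay: fixed open-topped plywood pantry bay. Origin on the counter under the middle of the gate opening; its x points from the gate into the bay, its y along the gate from the hinge to the keeper, z up. The gate closes the opening between two 40 x 40 mm posts, 150 mm high, centred at y = -164 and +164 mm; the bay is 218 mm deep behind, walls 150 mm high
- keeper (a point): middle of the top of the keeper's bent-up lip, at bay y = +148 mm, 10 mm above the post's top (160 mm above the counter). The keeper is a steel channel on the post, 38 mm long; its two cheeks, 40 mm high, keep the bolt's nose, lifted or not, from moving with the gate; the 10 mm lip closes its gate-side end and the sagging nose hangs behind it
- gate_hinge (a point): point on the gate's vertical hinge line, at the height of the gate's top (150 mm), at bay x = -15 mm, y = -140 mm (gate's front face, end away from the keeper). Its axes turn with the gate; closed they are the bay's
- gate (a joint): gate hinge angle in rad: 0 shut, grows as the free end swings out of the bay (to bay -x). A spring closes it with 0.3 N m at 0 and 0.5 N m at 0.35 rad, so it must be held open. The gate is 276 mm long, 30 mm thick (bay x -15 to +15 mm), top 150 mm above the counter
- bolt_slide (a joint): how far the bolt is drawn, m, 0 to 0.052, towards the hinge (bay -y when shut). Starts between 0 and 0.012. The nose is clear of the keeper beyond 0.029; drawn means more than 0.036. About 1 N of friction, stays where it is left
- bolt_lift (a joint): how far the bolt is lifted in its loose guides, m, 0 (sagging, falls back by its weight of about 2 N) to 0.018 (stop). The nose clears the lip of the keeper only above about 0.009, needed until bolt_slide is past 0.022 or so
- knob (a point): centre of the top of the bolt's brass knob: an upright round bar 16 mm across, top 95 mm above the gate's top (245 mm above the counter when sagging), at bay x = 0, y = 50 mm minus bolt_slide. Its upper 45 mm stand free; two guide staples (25 and 52 mm nearer the keeper at bolt_slide 0) reach 44 mm above the gate's top. It moves with bolt and gate; axes as the gate's
- board: loose dark wooden chopping board with light stripes, 240 mm high (its z), 140 mm wide (its y), 14 mm thick (its x), about 0.34 kg. Origin: middle of its lower end. It starts on that short end in front of the gate, leaning 20 degrees on the gate's top edge, z pointing up and over the gate, x towards the bay; its upper 80 mm stand above the gate
- bin: fixed grey bread bin with a wooden lid, 160 mm deep (its x) x 200 mm wide (its y), 150 mm high. Origin on the counter under its middle; its front face, towards the robot, is the plane x = -80 mm; room to lean the board there
- nut_jar: clip-top glass jar of walnuts, 92 mm across, 115 mm high, standing in the bay; origin under its middle. Leave alone
- jam_jar: jam jar with a metal lid, 68 mm across, 105 mm high, standing in the bay; origin under its middle. Leave alone
- salt_jar: clip-top glass jar of salt, 80 mm across, 110 mm high, on the counter to the left; origin under its middle. Leave alone
- bowl: small dark bowl, 80 mm across, 40 mm high, standing on the lid of the bread bin; origin under its middle. Leave alone
Mind the look-alikes: they are no part of the job. There is more than one size of the board; the job needs the largest.

How it is judged:
By the outcome, as a careful person would: the job done as asked, in the order asked, and still so for the second after the job is handed in, while the arm keeps its last pose, push and grip.
It also fails if it takes over 51 s, if anything falls off the work surface, if the arm or the gripper's body presses on something with over 40 N, if the wrist force passes 120 N, or if a joint passes its speed limit or range.

ROBOT

A 6-joint arm with a two-finger parallel gripper is mounted at the origin on the work surface. World frame = base frame: x ahead of the robot, y to its left, z up, the work surface at z = 0. Lengths are in m, angles in rad, forces in N, time in s.
With the tool pointing down it reaches from about 0.35 to 0.875 m from the base axis. Payload 4.2 kg.
Tool frame: the origin (TCP) lies at the very end of the fingers, on their centre line; the grasp point (between the pads) lies 19 mm behind it; z points along the fingers, y is the line along which they close (so a half turn about z gives the same grasp; the last joint's range is limited). The gripper opens to 85 mm and grips with 20 to 120 N. Pads are 22 mm wide; open, the fingers measure 114 mm over their backs; the gripper's body (76 mm by 85 mm) begins 54 mm behind the grasp point. The pads swing forward as they close: fully open they stand 13 mm farther back than shut.
Start: joints at [1.546, 0.385, 0.008, 0, -1.194, -0.259], TCP at [0.175, 0.6, 0.231] pointing down, gripper open.
Joint ranges: [-3.14, 3.14], [-1.21, 2.06], [-1.07, 1.41], [-3.16, 2.05], [-2.99, -0.16], [-3.1, 3.1]. Speed limits (rad/s): [2.79, 2.79, 3.14, 3.14, 3.14, 3.14].

INTERFACE

Orientations are given as [roll, pitch, yaw] about the fixed x, y, z axes, in that order (R = Rz(yaw) Ry(pitch) Rx(roll)).
In Python, from workcell import * gives the robot as it stands.
- The arm moves only by the tool apply_moves, never from a script. Its argument "increments" is text: rows parted by semicolons, each of 7 numbers parted by spaces: the shift along the tool's x, y, z in units of 300 mm (1.0 is 300 mm), then the turn, a rotation vector about the tool's x, y, z in units of 90 degrees (1.0 is 90 degrees), then the closure, from 0 (fully open) to 1 (shut). In form: x y z wx wy wz hand; .... A call has 1 to 8 rows; each row is the pose to reach, as a shift and turn from the pose commanded when the call began, along the tool's axes at that moment; what a row does not reach only later rows make up. A row lasts 1/8 s, in which the tool goes at most 62.5 mm and 10.7 degrees, less where a joint would pass 70% of its speed; a pose out of reach is approached as far as the arm can. A call with a number of a shift or a turn outside -1 to 1 is refused whole. A call with a gripper value outside its range is refused whole. The fingers move at their own pace and stop on an object; "grip_force" is the grip in N (left out, the last holds). Time passes only in rows, so rows that repeat a pose let the fingers close. It gives the time, the measured TCP pose, the force, the opening and the grip force at its end, in the units of the state.
- read_state(): the state, without advancing time (a new reading comes with each control period).
- camera(name): name is "scene" or "top" or "wrist"; returns the picture (384x512x3 uint8, red, green, blue); there is no depth.
- camera_model(name): a dict with "K" (3x3 intrinsics, pixels), "k1" (the pictures are not rectified: a ray, as slopes to the right and down, at radius r is drawn at 1 + k1 r^2 times it, then the intrinsics apply), "T" (4x4, takes a point from camera to world coordinates). Camera axes: x right, y down, z forward; pixel columns grow to the right and rows downward; lengths in m; the calibration is good to about 2 mm. A picture is of the moment at which its call begins: read the wrist's pose just before it. camera_model takes no time and is no camera call; for the wrist camera it gives the pose at the moment of the call.
- job_done(): hands the job in; it is judged then, once.
Trained networks look in the newest picture that a camera, given by its name, has taken for a name from the list of things; names that differ only in an ending like _2 or _b are one class to them, and where a whole thing is asked for, a point or a joint stands for the part that bears it (a point fixed in the world has none). Each returns a list of dicts, best first, with "score" (0 to 1); they miss things now and then, are a little off and sometimes report something else, mostly with a low value. They report only what shows in the picture. A call takes as long as a camera call. They do not tell look-alikes from the thing itself.
- boxes_of(label, camera): "box" ([centre column, centre row, width, height] in pixels, round what is visible of it).
The state is a dict: "time": time; "joint_positions": joint angles; "joint_vel": joint speeds; "joint_torque": joint torques, N m; "eef_pos": TCP position; "ee_rot": TCP orientation; "ft_force": force on the tool from outside, world axes, zero at the start; "torque": the same for the moment, N m; "grip_width": finger opening in m; "gripper_force": force on a finger pad.
Only numpy, scipy, OpenCV 4.12 (cv2) and the standard library are available. Lean on these libraries where they do the work, as an engineer would, in place of code of your own. Each camera call takes 0.05 s, during which the arm holds its last target. There are 200 camera calls.

## Working session

There is one attempt and no reset: what is moved stays moved. The work goes in short steps, Python scripts to look and compute and a tool call to move; the robot and the scene stay as the last step left them, time stands still between calls to the robot, and variables do not carry over. Pictures are saved under pics/ and viewed, at most 13 in all, crops included, and the job is handed in when it is done.

Besides the shell and the picture viewer there is one more tool, called after "Request:" as a command line: name --argument value ..., lists and objects as JSON in quotes. apply_moves: Moves the arm, as the interface text tells. Its arguments: {"type":"object","properties":{"increments":{"type":"string"},"grip_force":{"type":"number"}},"required":["increments"]}

```bash
mkdir -p pics; ls; cat > h.py <<'E'
from workcell import *
import numpy as np, cv2
from scipy.spatial.transform import Rotation as R
def ray(name,u,v,M=None):
    m=M or camera_model(name);K=np.array(m["K"]);T=np.array(m["T"])
    p=cv2.undistortPoints(np.array([[[u,v]]],float),K,np.array([m["k1"],0,0,0,0.]),None,None)[0,0]
    return T[:3,3],T[:3,:3]@np.array([p[0],p[1],1])
def onz(name,u,v,z,M=None):
    o,d=ray(name,u,v,M);return o+d*(z-o[2])/d[2]
def proj(name,P,M=None):
    m=M or camera_model(name);K=np.array(m["K"]);T=np.linalg.inv(np.array(m["T"]))
    P=np.atleast_2d(np.array(P,float))@T[:3,:3].T+T[:3,3]
    x=P[:,:2]/P[:,2:];r=(x**2).sum(1,keepdims=True);x=x*(1+m["k1"]*r)
    return np.c_[x,np.ones(len(x))]@K[:2].T if False else (np.c_[x,np.ones(len(x))]@K.T)[:,:2]
def save(name,f):
    im=camera(name);cv2.imwrite(f,im[:,:,::-1]);return im
E
python3 - <<'E'
from h import *
a=save("scene","pics/s0.png");b=save("top","pics/t0.png")
cv2.imwrite("pics/st0.png",np.vstack([np.hstack([a,b])])[:,:,::-1])
im=cv2.resize(np.hstack([a,b]),(800,300))
for c in("scene","top"):
    m=camera_model(c);print(c,np.round(m["T"],3).tolist(),np.round(m["K"],1).tolist(),m["k1"])
    for l in("board","bin","knob","nut_jar","jam_jar","salt_jar","bowl","bay","gate"):
        print(l,[(np.round(d["box"]).tolist(),round(d["score"],2)) for d in boxes_of(l,c)[:4]])
print(read_state())
E
```

```text
pics
scene [[-0.186, 0.613, -0.768, 1.507], [0.982, 0.134, -0.131, 0.207], [0.022, -0.779, -0.627, 0.958], [0.0, 0.0, 0.0, 1.0]] [[397.6, 0.0, 262.5], [0.0, 397.6, 186.8], [0.0, 0.0, 1.0]] -0.10151818482728216
board [([266.0, 189.0, 44.0, 27.0], 0.98), ([314.0, 194.0, 40.0, 26.0], 0.9), ([233.0, 186.0, 23.0, 15.0], 0.61)]
bin [([154.0, 205.0, 83.0, 72.0], 0.84)]
knob [([317.0, 198.0, 34.0, 34.0], 0.52)]
nut_jar [([299.0, 245.0, 33.0, 34.0], 0.71)]
jam_jar [([251.0, 232.0, 25.0, 22.0], 0.88)]
salt_jar [([373.0, 210.0, 28.0, 38.0], 0.91), ([318.0, 195.0, 35.0, 26.0], 0.64)]
bowl [([135.0, 186.0, 24.0, 20.0], 0.85)]
bay [([278.0, 242.0, 139.0, 118.0], 0.56), ([286.0, 214.0, 93.0, 66.0], 0.19)]
gate [([278.0, 241.0, 140.0, 124.0], 0.66), ([286.0, 214.0, 83.0, 64.0], 0.64), ([315.0, 196.0, 33.0, 31.0], 0.23)]
top [[-0.0, -0.99, 0.144, 0.401], [-1.0, -0.002, -0.018, 0.041], [0.018, -0.144, -0.989, 1.151], [0.0, 0.0, 0.0, 1.0]] [[391.1, 0.0, 253.5], [0.0, 391.1, 191.5], [0.0, 0.0, 1.0]] -0.0948985385724129
board [([241.0, 194.0, 61.0, 54.0], 0.93), ([192.0, 267.0, 57.0, 63.0], 0.85), ([290.
[... 393 characters left out ...]
oint_positions': array([ 1.54561113e+00,  3.84664517e-01,  7.90600502e-03,  1.97316846e-05,
       -1.19400755e+00, -2.58600130e-01]), 'joint_vel': array([ 5.90716628e-04,  8.05436433e-04, -1.19718237e-03,  6.52038369e-04,
        2.62032265e-06, -1.23394709e-03]), 'joint_torque': array([-5.76365528e-04, -3.92097509e+01,  1.88623166e+01,  4.19068336e+00,
       -2.98599161e-04, -2.74901424e-06]), 'eef_pos': array([0.17497016, 0.59998778, 0.2313388 ]), 'ee_rot': array([-3.14155870e+00, -9.99858243e-06, -2.83778068e-01]), 'ft_force': array([ 0.27934833, -0.14118867,  1.31134069]), 'torque': array([-0.01831504, -0.00528509, -0.00480949]), 'gripper_force': 0.0, 'grip_width': 0.08525779178463405}
```

View pics/s0.png

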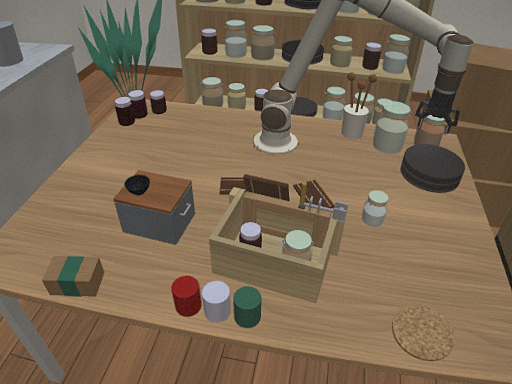

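View pics/t0.png

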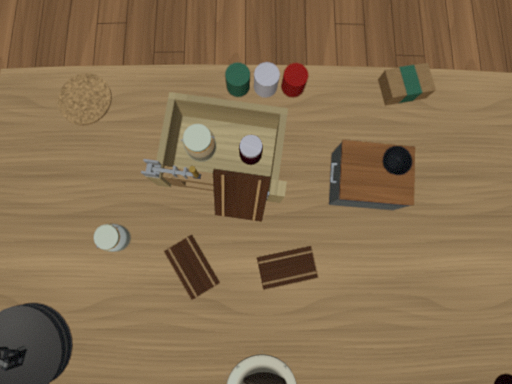

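The scene view shows the bin at (155,205) and the bay at (278,242). In the top view there are three boards: one leaning on the gate at (241,194), and flat ones at (192,267) and (290,268). The largest, leaning on the gate, should be the target. I'll check it in a close crop.

```bash
python3 - <<'E'
import cv2
a=cv2.imread("pics/t0.png")[90:300,135:425]
a=cv2.resize(a,None,fx=2.75,fy=2.75,interpolation=cv2.INTER_CUBIC)
for i in range(140,425,20): cv2.putText(a,str(i),(int((i-135)*2.75),10),0,.35,(0,255,255));cv2.line(a,(int((i+.5-135)*2.75),12),(int((i+.5-135)*2.75),20),(0,255,255))
for i in range(100,300,20): cv2.putText(a,str(i),(0,int((i-90)*2.75)),0,.35,(0,255,255));cv2.line(a,(24,int((i+.5-90)*2.75)),(32,int((i+.5-90)*2.75)),(0,255,255))
cv2.imwrite("pics/c1.png",a)
a=cv2.imread("pics/s0.png")[160:305,105:360]
a=cv2.resize(a,None,fx=3.1,fy=3.1,interpolation=cv2.INTER_CUBIC)
for i in range(120,360,20): cv2.putText(a,str(i),(int((i-105)*3.1),10),0,.35,(0,255,255));cv2.line(a,(int((i+.5-105)*3.1),12),(int((i+.5-105)*3.1),20),(0,255,255))
for i in range(180,305,20): cv2.putText(a,str(i),(0,int((i-160)*3.1)),0,.35,(0,255,255));cv2.line(a,(24,int((i+.5-160)*3.1)),(32,int((i+.5-160)*3.1)),(0,255,255))
cv2.imwrite("pics/c2.png",a)
E
```

```text
(no output)
```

View pics/c1.png

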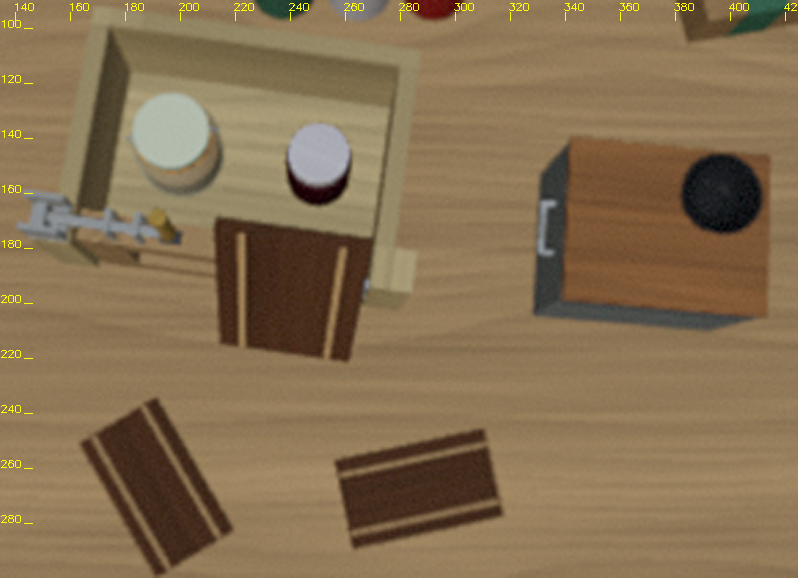

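View pics/c2.png

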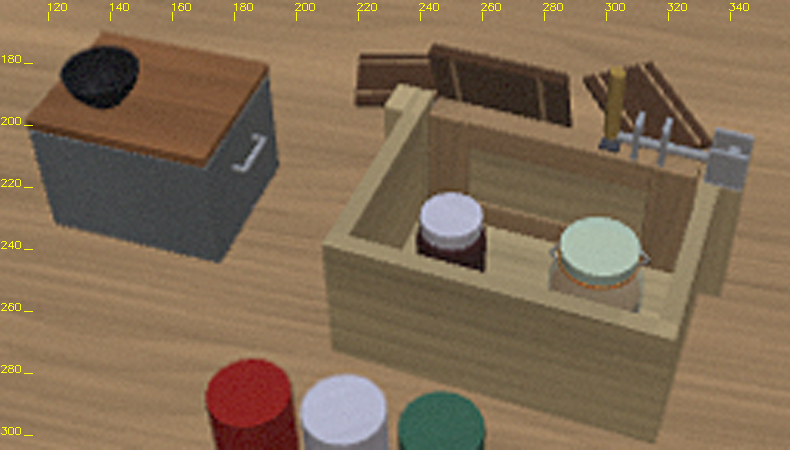

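The crops confirm that the leaning board (top view 241,194) is clearly larger than the two flat ones, and it leans on the gate. The knob top is at (192,167) in the top view and (304,183) in the scene view. Next I'll fit poses.

```bash
cat > fit.py <<'E'
from h import *
from scipy.optimize import least_squares
M={c:camera_model(c) for c in("top","scene")}
t=lambda u,v:("top",135+(u+.5)/2.75-.5,90+(v+.5)/2.75-.5)
s=lambda u,v:("scene",105+(u+.5)/3.1-.5,160+(v+.5)/3.1-.5)
def res(obs,f):
    r=[]
    for o,P in obs: r+=list(proj(o[0],[f(P)],M[o[0]])[0]-np.array(o[1:]))
    return np.array(r)
def tf(x,y,a,P): P=np.array(P,float);return np.array([x+np.cos(a)*P[0]-np.sin(a)*P[1],y+np.sin(a)*P[0]+np.cos(a)*P[1],P[2]])
def bay(p):
    x,y,a,sl,w,d=p
    obs=[(t(398,248),(.02,-.164+w*0-.0,.15)) if 0 else (t(416,250),(.02,-.184,.15)),(t(412,292),(-.02,-.184,.15)),
     (s(400,86),(-.02,-.184,.15)),(s(436,93),(-.02,-.144,.15)),(s(387,105),(.02,-.184,.15)),
     (t(157,213),(0,.05-sl,.245)),(s(617,70),(0,.05-sl,.245)),
     (t(95,8),(d,w,.15)),(t(420,50),(d,-w,.15)),(s(323,245),(d,-w,.15)),(s(678,337),(d,w,.15))]
    return res(obs,lambda P:tf(x,y,a,P))
b=least_squares(bay,[.5,.1,-.1,.005,.16,.22]);print("bay x y yaw slide w d",np.round(b.x,4));print(np.round(b.fun,1))
def bn(p):
    x,y,a,h=p
    obs=[(t(570,137),(.08,.1,h)),(t(770,155),(.08,-.1,h)),(t(768,317),(-.08,-.1,h)),(t(563,300),(-.08,.1,h)),
     (s(105,30),(-.08,-.1,h)),(s(268,65),(-.08,.1,h)),(s(208,165),(.08,.1,h)),(s(28,125),(.08,-.1,h))]
    return res(obs,lambda P:tf(x,y,a,P))
c=least_squares(bn,[.5,-.3,-.1,.15]);print("bin x y yaw h",np.round(c.x,4));print(np.round(c.fun,1))
L=R.from_euler('y',20,degrees=True).as_matrix()
def bd(p):
    x,y,a=p
    f=lambda P:tf(x,y,a,L@np.array(P)+[0,0,.0024])
    obs=[(t(216,217),(-.007,.07,.24)),(t(372,238),(-.007,-.07,.24)),(t(348,361),(-.007,-.07,0)),(t(221,344),(-.007,.07,0)),
     (s(432,44),(-.007,-.07,.24)),(s(570,74),(-.007,.07,.24))]
    return res(obs,f)
d=least_squares(bd,[.4,0,-.1]);print("board",np.round(d.x,4));print(np.round(d.fun,1))
x,y,a=b.x[:3]
q=d.x[:2]-[x,y];print("board in bay",np.cos(a)*q[0]+np.sin(a)*q[1],-np.sin(a)*q[0]+np.cos(a)*q[1])
E
python3 fit.py
```

```text
bay x y yaw slide w d [ 0.5814  0.1241 -0.1414  0.0027  0.1618  0.2159]
[-0.2 -0.2 -0.8 -0.4 -0.5 -0.9 -0.5 -0.4 -1.   0.4 -0.2  0.8 -0.1  0.3
 -1.1 -0.8 -0.6  0.4 -0.  -0.8 -0.9  0.3]
bin x y yaw h [ 0.5998 -0.3067 -0.0774  0.1443]
[-0.4  0.4 -0.9  0.3 -0.9 -0.2 -0.4  0.1 -0.9  1.   0.1 -0.1 -1.3 -1.2
 -0.9 -0.7]
board [ 0.5011  0.0646 -0.1291]
[-1.4  1.9 -0.2  1.8  0.6 -2.  -0.5 -2.  -0.9  0.2 -1.   0.1]
board in bay -0.07115627314893704 -0.0702543703666201
```

```bash
sed -i 's/(t(216,217),(-.007,/(t(216,217),(.007,/; s/(t(372,238),(-.007,/(t(372,238),(.007,/' fit.py; python3 fit.py | tail -4
cat >> h.py <<'E'
BAY=(.5814,.1241,-.1414); BIN=(.5998,-.3067,-.0774)
def w(fr,P): x,y,a=fr;c,s=np.cos(a),np.sin(a);return np.array([x+c*P[0]-s*P[1],y+s*P[0]+c*P[1],P[2]])
def iw(fr,P): x,y,a=fr;c,s=np.cos(a),np.sin(a);q=np.array(P)[:2]-[x,y];return np.array([c*q[0]+s*q[1],-s*q[0]+c*q[1],P[2]])
def grot(yaw,lean=np.radians(20)):
    B=R.from_euler('z',yaw)*R.from_euler('y',lean);m=B.as_matrix()
    return R.from_matrix(np.c_[-m[:,1],-m[:,0],-m[:,2]]),m
def inc(p1,r1,p0=None,r0=None):
    s=read_state()
    if p0 is None:p0=s["eef_pos"]
    if r0 is None:r0=R.from_euler('xyz',s["ee_rot"])
    d=r0.inv().apply(np.array(p1)-p0)/.3;t=(r0.inv()*r1).as_rotvec()/(np.pi/2)
    return np.round(np.r_[d,t],3).tolist()
E
python3 - <<'E'
from h import *
for l in ("bowl",):
    p=onz("top",398,161,.17);print("bowl in bin",iw(BIN,p))
for n,u,v,z in(("jam",250.8,146,.105),("nut",198,138,.115)):print(n,iw(BAY,onz("top",u,v,z)))
E
```

```text
-0.9 -0.7]
board [ 0.4949  0.0653 -0.1306]
[-0.7 -0.6  0.2 -0.6  0.4  0.2 -0.8  0.1 -0.3 -1.  -0.5 -1.1]
board in bay -0.0773860452409294 -0.07045284709770247
bowl in bin [ 0.0284897  -0.04635947  0.17      ]
jam [ 0.10997909 -0.07978179  0.105     ]
nut [0.10890513 0.06606322 0.115     ]
```

```bash
python3 - <<'E'
from h import *
rt,m=grot(-.137)
o=w(BAY,[-.0768,-.0704,.0024])
g=o+m[:,2]*.19; pre=o+m[:,2]*.29
print("g",g,"pre",pre,inc(pre,rt)); print(inc(g,rt,pre,rt))
E
```

```text
g [0.55982001 0.05635102 0.1809416 ] pre [0.59370156 0.05167999 0.27491086] [1.852, 1.364, -0.145, -0.183, -0.158, 0.897]
[-0.0, -0.0, 0.333, 0.0, 0.0, 0.0]
```

Request:
apply_moves --increments "0.926 0.682 -0.145 -0.08 -0.08 0.45 0.5;0.926 0.682 -0.145 -0.08 -0.08 0.45 0.5;0.926 0.682 -0.145 -0.08 -0.08 0.45 0.5;0.926 0.682 -0.145 -0.08 -0.08 0.45 0.5;0.926 0.682 -0.145 -0.08 -0.08 0.45 0.5;0.926 0.682 -0.145 -0.08 -0.08 0.45 0.5;0.926 0.682 -0.145 -0.08 -0.08 0.45 0.5;0.926 0.682 -0.145 -0.08 -0.08 0.45 0.5" --grip_force 40

```text
time: 2.0
eef_pos: [0.3841, 0.326, 0.2747]
ee_rot: [2.983, 0.073, -0.998]
ft_force: [-0.2, 0.1, 0.7]
grip_width: 0.0428
gripper_force: 0.0
```

```bash
python3 - <<'E'
from h import *
rt,m=grot(-.137)
pre=[.5937,.0517,.275]
print(inc(pre,rt),read_state()["grip_width"])
E
```

```text
[1.144, -0.077, -0.098, -0.1, -0.07, 0.449] 0.04279593425685586
```

Request:
apply_moves --increments "1 -0.07 -0.1 -0.1 -0.07 0.449 0.5;1 -0.07 -0.1 -0.1 -0.07 0.449 0.5;1 -0.07 -0.1 -0.1 -0.07 0.449 0.5;1 -0.07 -0.1 -0.1 -0.07 0.449 0.5;1 -0.07 -0.1 -0.1 -0.07 0.449 0.5;1 -0.07 -0.1 -0.1 -0.07 0.449 0.5;1 -0.07 -0.1 -0.1 -0.07 0.449 0.5"

```text
time: 2.88
eef_pos: [0.5687, 0.0877, 0.2788]
ee_rot: [2.792, -0.001, -1.707]
ft_force: [-0.2, -0.1, 0.3]
grip_width: 0.0428
gripper_force: 0.0
```

```bash
python3 - <<'E'
from h import *
rt,m=grot(-.137)
print(inc([.5937,.0517,.275],rt),inc([.5598,.0564,.181],rt))
im=save("wrist","pics/w1.png")
E
```

```text
[0.107, -0.097, -0.022, 0.001, -0.001, 0.0] [0.107, -0.098, 0.311, 0.001, -0.001, 0.0]
```

View pics/w1.png

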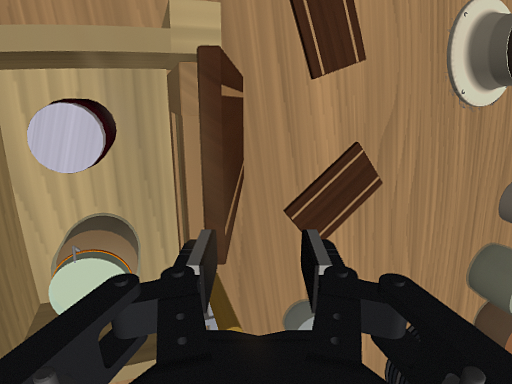

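The wrist picture shows the board's top end from (208,46) to (222,262), with the fingers at (205,250) and (310,250). The board is left of centre, which agrees with the planned 29 mm shift. I'll go to pre-grasp first, then descend.

Request:
apply_moves --increments "0.107 -0.097 -0.022 0 0 0 0.5;0.107 -0.097 -0.022 0 0 0 0.5;0.107 -0.097 0.1 0 0 0 0.5;0.107 -0.097 0.2 0 0 0 0.5;0.107 -0.097 0.311 0 0 0 0.5;0.107 -0.097 0.311 0 0 0 0.5"

```text
time: 3.68
eef_pos: [0.5576, 0.0566, 0.1805]
ee_rot: [2.788, -0.003, -1.706]
ft_force: [0.0, 0.6, 0.4]
grip_width: 0.0429
gripper_force: 0.0
```

```bash
python3 - <<'E'
from h import *
save("wrist","pics/w2.png")
E
```

```text
(no output)
```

View pics/w2.png

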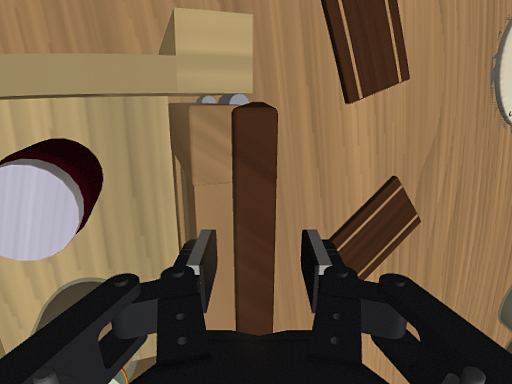

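The board's top end (columns 233–276) sits centred between the fingers at (205,260) and (312,260). Closing now, then lifting.

Request:
apply_moves --increments "0 0 0 0 0 0 1;0 0 0 0 0 0 1;0 0 0 0 0 0 1;0 0 0 0 0 0 1;0 0 0 0 0 0 1" --grip_force 60

```text
time: 4.35
eef_pos: [0.5605, 0.0555, 0.1836]
ee_rot: [2.794, -0.0, -1.708]
ft_force: [-0.3, 1.4, 6.8]
grip_width: 0.0137
gripper_force: 58.5
```

```bash
python3 - <<'E'
from h import *
rt,m=grot(-.137)
s=read_state();p=s["eef_pos"];r0=R.from_euler('xyz',s["ee_rot"])
print(iw(BAY,p))
bx=np.array([np.cos(-.1414),np.sin(-.1414),0])
print("lift .03",inc(p+[0,0,.03]-bx*.01,r0)); print("lift .06 back .05",inc(p+[0,0,.06]-bx*.05,r0))
rt2,m2=grot(BIN[2])
o2=w(BIN,[-.150,.025,.0024]); g2=o2+m2[:,2]*.19
print("g2",g2)
p1=p+[0,0,.06]-bx*.05
print("to above g2 (back .03)",inc(g2+[0,0,.05]-m2[:,0]*[.03,.03,0],rt2,p1,r0))
E
```

```text
[-0.01099185 -0.07085245  0.1836105 ]
lift .03 [-0.0, 0.065, -0.083, 0.0, 0.0, 0.0]
lift .06 back .05 [-0.001, 0.225, -0.131, 0.0, 0.0, 0.0]
g2 [ 0.51697142 -0.27520116  0.1809416 ]
to above g2 (back .03) [1.118, -0.09, 0.013, -0.001, 0.013, -0.036]
```

Request:
apply_moves --increments "0 0.04 -0.05 0 0 0 1;0 0.085 -0.1 0 0 0 1;0 0.15 -0.13 0 0 0 1;0 0.225 -0.131 0 0 0 1;0 0.225 -0.131 0 0 0 1"

```text
time: 4.97
eef_pos: [0.5091, 0.0623, 0.2438]
ee_rot: [2.795, 0.0, -1.707]
ft_force: [0.4, 0.0, -3.6]
grip_width: 0.0133
gripper_force: 59.1
```

```bash
python3 - <<'E'
from h import *
rt2,m2=grot(BIN[2])
o2=w(BIN,[-.150,.025,.0024]); g2=o2+m2[:,2]*.19
h=m2[:,0]*[1,1,0]
print(read_state()["grip_width"],inc(g2+[0,0,.05]-h*.03,rt2))
E
```

```text
0.013256512798350302 [1.117, -0.095, 0.011, -0.002, 0.013, -0.035]
```

Request:
apply_moves --increments "0.08 0 0 0 0 0 1;0.22 -0.02 0 0 0 -0.01 1;0.38 -0.03 0 0 0 -0.01 1;0.54 -0.05 0 0 0.01 -0.02 1;0.7 -0.06 0.01 0 0.01 -0.02 1;0.86 -0.07 0.01 0 0.01 -0.03 1;0.96 -0.08 0.01 0 0.013 -0.035 1;1 -0.085 0.01 0 0.013 -0.035 1"

```text
time: 5.98
eef_pos: [0.4913, -0.2403, 0.2299]
ee_rot: [2.791, -0.001, -1.652]
ft_force: [0.2, 0.3, -3.7]
grip_width: 0.0132
gripper_force: 59.1
```

```bash
python3 - <<'E'
from h import *
rt2,m2=grot(BIN[2])
h=m2[:,0]/np.linalg.norm(m2[:2,0]);h[2]=0
g=lambda x:w(BIN,[x,.025,.0024])+m2[:,2]*.19
print("grip",read_state()["grip_width"])
print("above back",inc(g(-.15)+[0,0,.05]-h*.03,rt2))
print("down back",inc(g(-.15)+[0,0,.008]-h*.01,rt2))
print("down at -.145",inc(g(-.145)+[0,0,.004],rt2))
save("top","pics/t3.png");save("scene","pics/s3.png")
a=cv2.imread("pics/t3.png")[120:320,260:460];b=cv2.imread("pics/s3.png")[110:310,60:260]
cv2.imwrite("pics/c3.png",cv2.resize(np.hstack([a,b]),(800,400)))
E
```

```text
grip 0.013189390833200304
above back [0.109, 0.006, -0.001, 0.001, 0.0, -0.003]
down back [0.109, -0.105, 0.107, 0.001, 0.0, -0.003]
down at -.145 [0.109, -0.156, 0.103, 0.001, 0.0, -0.003]
```

View pics/c3.png

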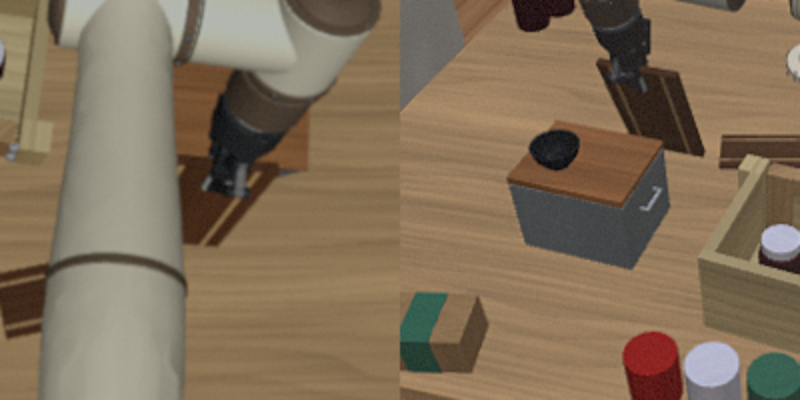

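The crop shows the board held over the front of the bin, with its bottom end near (200,243) on the left and (672,153) on the right. Its edges look slanted, so I'll compare the expected projection with the picture to see whether it has pivoted.

```bash
python3 - <<'E'
from h import *
s=read_state();r=R.from_euler('xyz',s["ee_rot"]).as_matrix();B=np.c_[-r[:,1],-r[:,0],-r[:,2]];p=s["eef_pos"]-B[:,2]*.192
for nm,P in(("bot+y",(-.007,.07,0)),("bot-y",(-.007,-.07,0)),("top+y",(-.007,.07,.24)),("top-y",(-.007,-.07,.24))):
    q=p+B@np.array(P);t=proj("top",q)[0];c=proj("scene",q)[0]
    print(nm,np.round((t-[260,120])*2),np.round((c-[60,110])*2))
E
```

```text
bot+y [119. 238.] [304. 150.]
bot-y [217. 246.] [234. 136.]
top+y [159. 161.] [278.  69.]
top-y [279. 171.] [197.  55.]
```

The projection matches the picture, so the board hasn't pivoted. Lowering it now.

Request:
apply_moves --increments "0.109 0 0 0 0 0 1;0.109 -0.04 0.04 0 0 0 1;0.109 -0.08 0.08 0 0 0 1;0.109 -0.105 0.107 0 0 0 1;0.109 -0.13 0.105 0 0 0 1;0.109 -0.156 0.103 0 0 0 1;0.109 -0.156 0.103 0 0 0 1"

```text
time: 6.95
eef_pos: [0.5237, -0.2734, 0.1856]
ee_rot: [2.793, -0.002, -1.649]
ft_force: [0.8, -0.3, -2.8]
grip_width: 0.0133
gripper_force: 59.1
```

```bash
python3 - <<'E'
from h import *
rt2,m2=grot(BIN[2])
p=read_state()["eef_pos"];o=p-m2[:,2]*.192;print(iw(BIN,o))
h=np.array([np.cos(BIN[2]),np.sin(BIN[2]),0])
print("down4",inc(p-[0,0,.004],rt2),"fwd 4",inc(p+.004*h,rt2))
E
```

```text
[-0.14412412  0.02727976  0.00522089]
down4 [-0.0, -0.005, 0.013, -0.0, -0.001, -0.001] fwd 4 [-0.0, -0.013, -0.005, -0.0, -0.001, -0.001]
```

Request:
apply_moves --increments "0 -0.002 0.005 0 0 0 1;0 -0.004 0.01 0 0 0 1;0 -0.004 0.01 0 0 0 1"

```text
time: 7.32
eef_pos: [0.5233, -0.2738, 0.184]
ee_rot: [2.794, -0.002, -1.649]
ft_force: [1.1, 0.6, 4.3]
grip_width: 0.0132
gripper_force: 60.2
```

Request:
apply_moves --increments "0 -0.006 -0.002 0 0 0 1;0 -0.012 -0.003 0 0 0 1;0 -0.016 -0.004 0 0 0 1;0 -0.016 -0.004 0 0 0 1"

```text
time: 7.82
eef_pos: [0.526, -0.274, 0.1831]
ee_rot: [2.787, -0.002, -1.649]
ft_force: [-1.4, 1.2, 6.8]
grip_width: 0.0131
gripper_force: 60.5
```

Request:
apply_moves --increments "0 -0.005 -0.002 0 0 0 1;0 -0.01 -0.004 0 0 0 1;0 -0.01 -0.004 0 0 0 1"

```text
time: 8.2
eef_pos: [0.5276, -0.2741, 0.1826]
ee_rot: [2.782, -0.001, -1.65]
ft_force: [-3.5, 0.7, 5.7]
grip_width: 0.0136
gripper_force: 60.4
```

Request:
apply_moves --increments "0 0 0 0 0 0 0.8;0 0 0 0 0 0 0.65;0 0 0 0 0 0 0.55;0 0 0 0 0 0 0.5;0 0 0 0 0 0 0.5"

```text
time: 8.82
eef_pos: [0.5313, -0.2741, 0.1819]
ee_rot: [2.793, -0.002, -1.649]
ft_force: [-0.6, 0.1, 0.5]
grip_width: 0.0425
gripper_force: 0.0
```

```bash
python3 - <<'E'
from h import *
save("wrist","pics/w4.png")
E
```

```text
(no output)
```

View pics/w4.png

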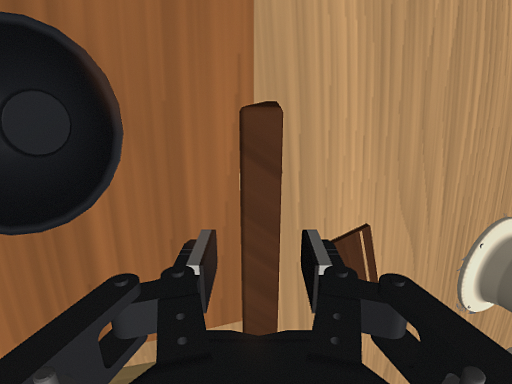

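The wrist view shows the board standing free on the bin's front top edge (columns 240–282) with the fingers clear at (208,265) and (315,265). Bowl is untouched. Retreating and moving to above the knob.

Request:
apply_moves --increments "0 0 -0.1 0 0 0 0.5;0 0 -0.25 0 0 0 0.5;0 0 -0.4 0 0 0 0.5;0 0.02 -0.45 0 0 0 0.5;0 0.02 -0.45 0 0 0 0.5"

```text
time: 9.5
eef_pos: [0.5715, -0.2771, 0.3114]
ee_rot: [2.794, -0.001, -1.649]
ft_force: [1.2, 0.5, -1.0]
grip_width: 0.0428
gripper_force: 0.0
```

```bash
python3 - <<'E'
from h import *
rt,_=grot(BAY[2],0)
k=w(BAY,[0,.0473,.345]);print(w(BAY,[0,.0473,.245]),inc(k,rt))
E
```

```text
[0.58806595 0.17092793 0.245     ] [-1.493, 0.097, -0.086, 0.221, -0.008, 0.039]
```

Request:
apply_moves --increments "-1 0.05 -0.08 0.15 0 0.03 0.5;-1 0.05 -0.08 0.15 0 0.03 0.5;-1 0.05 -0.08 0.15 0 0.03 0.5;-1 0.05 -0.08 0.15 0 0.03 0.5;-1 0.05 -0.08 0.15 0 0.03 0.5;-1 0.05 -0.08 0.15 0 0.03 0.5"

```text
time: 10.25
eef_pos: [0.5883, 0.0256, 0.3361]
ee_rot: [3.025, -0.012, -1.69]
ft_force: [0.3, -0.7, 0.3]
grip_width: 0.0424
gripper_force: 0.0
```

```bash
python3 - <<'E'
from h import *
rt,_=grot(BAY[2],0)
k=w(BAY,[0,.0473,.33]);print(inc(k,rt))
E
```

```text
[-0.481, 0.056, 0.021, 0.074, -0.009, 0.013]
```

Request:
apply_moves --increments "-0.15 0.02 0.02 0.07 -0.01 0.013 0.5;-0.3 0.04 0.02 0.074 -0.01 0.013 0.5;-0.42 0.056 0.02 0.074 -0.01 0.013 0.5;-0.481 0.056 0.02 0.074 -0.01 0.013 0.5;-0.481 0.056 0.02 0.074 -0.01 0.013 0.5"

```text
time: 10.88
eef_pos: [0.5897, 0.1676, 0.3308]
ee_rot: [-3.14, 0.001, -1.716]
ft_force: [0.2, 0.0, -0.7]
grip_width: 0.0429
gripper_force: 0.0
```

```bash
python3 - <<'E'
from h import *
M=camera_model("wrist");save("wrist","pics/w5.png")
print(proj("wrist",w(BAY,[0,.0473,.245]),M),[(d["box"],d["score"]) for d in boxes_of("knob","wrist")])
for dx,dy in((.01,0),(0,.01)): print(proj("wrist",w(BAY,[dx,.0473+dy,.245]),M))
E
```

```text
[[262.0803049  197.89474371]] [([262.4, 228.5, 19.6, 113.4], 0.85), ([261.9, 143.5, 32.7, 286.7], 0.6)]
[[249.30173541 197.95361267]]
[[262.10802339 209.88762408]]
```

View pics/w5.png

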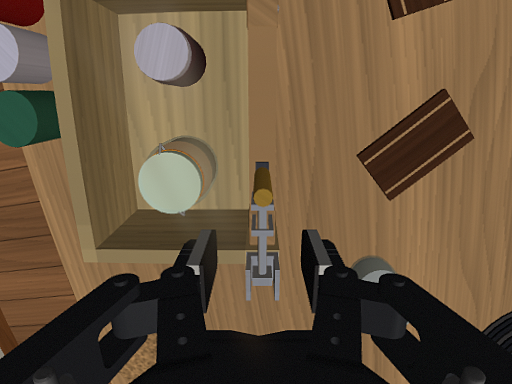

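The knob top shows at (263,198) against a prediction of (262,198), so the fit is good to about 1 mm. Descending straight onto it.

```bash
python3 - <<'E'
from h import *
rt,_=grot(BAY[2],0)
print(inc(w(BAY,[0,.0473,.208]),rt))
E
```

```text
[-0.013, 0.009, 0.412, -0.001, 0.001, -0.003]
```

Request:
apply_moves --increments "-0.013 0.009 0.1 0 0 0 0.5;-0.013 0.009 0.22 0 0 0 0.5;-0.013 0.009 0.33 0 0 0 0.5;-0.013 0.009 0.4 0 0 0 0.5;-0.013 0.009 0.4 0 0 0 0.5"

```text
time: 11.6
eef_pos: [0.5874, 0.1703, 0.2105]
ee_rot: [3.141, -0.0, -1.718]
ft_force: [0.4, 0.6, 0.6]
grip_width: 0.0426
gripper_force: 0.0
```

Request:
apply_moves --increments "0 0 0 0 0 0 0.8;0 0 0 0 0 0 1;0 0 0 0 0 0 1;0 0 0 0 0 0 1;0 0 0 0 0 0 1" --grip_force 70

```text
time: 12.22
eef_pos: [0.5882, 0.1721, 0.214]
ee_rot: [-3.137, 0.003, -1.716]
ft_force: [-3.2, -0.5, 6.0]
grip_width: 0.0142
gripper_force: 68.3
```

```bash
python3 - <<'E'
from h import *
s=read_state();print(iw(BAY,s["eef_pos"]),s["ft_force"])
p=s["eef_pos"];r=R.from_euler('xyz',s["ee_rot"]);q=iw(BAY,p)
for n,d in(("up13",(0,0,.013)),("up13 out25",(0,-.025,.013)),("up13 out44",(0,-.044,.013)),("up4",(0,-.044,.003))):
    print(n,inc(w(BAY,q+np.array(d)),r))
E
```

```text
[-1.76768601e-05  4.84868522e-02  2.14038305e-01] [-3.22010887 -0.52216766  6.0197687 ]
up13 [-0.0, -0.0, -0.043, 0.0, 0.0, 0.0]
up13 out25 [0.083, -0.001, -0.044, 0.0, 0.0, 0.0]
up13 out44 [0.147, -0.001, -0.044, 0.0, 0.0, 0.0]
up4 [0.147, -0.001, -0.01, 0.0, 0.0, 0.0]
```

Request:
apply_moves --increments "0 0 -0.02 0 0 0 1;0 0 -0.04 0 0 0 1;0 0 -0.058 0 0 0 1;0 0 -0.058 0 0 0 1;0 0 -0.058 0 0 0 1"

```text
time: 12.85
eef_pos: [0.5879, 0.1721, 0.2294]
ee_rot: [-3.139, 0.002, -1.717]
ft_force: [-2.2, 0.2, -1.9]
grip_width: 0.0139
gripper_force: 68.2
```

Request:
apply_moves --increments "0.02 0 0 0 0 0 1;0.04 0 0 0 0 0 1;0.06 0 0 0 0 0 1;0.08 0 0 0 0 0 1;0.1 0 0 0 0 0 1;0.12 0 0 0 0 0 1;0.14 0 0 0 0 0 1;0.14 0 0 0 0 0 1"

```text
time: 13.85
eef_pos: [0.5818, 0.1297, 0.2296]
ee_rot: [-3.139, 0.001, -1.717]
ft_force: [-1.5, -0.5, -1.5]
grip_width: 0.0144
gripper_force: 68.2
```

```bash
python3 - <<'E'
from h import *
s=read_state();print(iw(BAY,s["eef_pos"]),s["ft_force"],s["torque"],s["grip_width"])
save("scene","pics/s6.png");save("top","pics/t6.png")
a=cv2.imread("pics/s6.png")[160:260,260:380];b=cv2.imread("pics/s6.png")[160:260,90:210]
cv2.imwrite("pics/c6.png",cv2.resize(np.hstack([a,b]),(792,330),interpolation=cv2.INTER_CUBIC))
E
```

```text
[-0.0003774   0.00564216  0.22960445] [-1.53230031 -0.46126681 -1.5404234 ] [-0.16234003  0.80733682  0.00517264] 0.014442277248396225
```

View pics/c6.png

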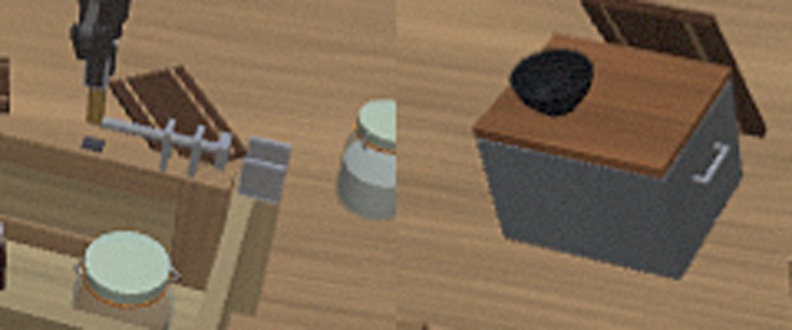

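The bolt nose at (225,148) is lifted and clear of the keeper at (265,165). The board still leans on the bin and the bowl is in place. Working out the gate arc next.

```bash
python3 - <<'E'
from h import *
s=read_state();p=s["eef_pos"];r=R.from_euler('xyz',s["ee_rot"]);q=iw(BAY,p);H=np.array([-.015,-.14,0])
for th in np.radians([2,5,8,11,14,17,20]):
    Z=R.from_euler('z',th);print(np.round(np.degrees(th)),inc(w(BAY,H+Z.apply(q-H)),Z*r))
E
```

```text
2.0 [-0.001, 0.017, -0.0, -0.0, -0.0, -0.022]
5.0 [-0.002, 0.043, -0.0, -0.0, -0.0, -0.056]
8.0 [-0.002, 0.068, -0.0, -0.0, -0.0, -0.089]
11.0 [0.0, 0.094, -0.0, -0.0, -0.0, -0.122]
14.0 [0.003, 0.119, -0.0, -0.0, -0.0, -0.156]
17.0 [0.008, 0.144, -0.0, -0.0, -0.001, -0.189]
20.0 [0.013, 0.169, -0.0, -0.0, -0.001, -0.222]
```

Request:
apply_moves --increments "-0.001 0.017 0 0 0 -0.022 1;-0.002 0.043 0 0 0 -0.056 1;-0.002 0.068 0 0 0 -0.089 1;0 0.094 0 0 0 -0.122 1;0.003 0.119 0 0 0 -0.156 1;0.008 0.144 0 0 0 -0.189 1;0.013 0.169 0 0 0 -0.222 1;0.013 0.169 0 0 0 -0.222 1"

```text
time: 14.95
eef_pos: [0.5324, 0.1347, 0.2304]
ee_rot: [-3.133, 0.002, -1.367]
ft_force: [2.7, 0.4, -2.3]
grip_width: 0.0136
gripper_force: 68.3
```

```bash
python3 - <<'E'
from h import *
s=read_state();q=iw(BAY,s["eef_pos"]);d=q-np.array([-.015,-.14,0])
print(q,s["ft_force"],"angle",np.degrees(np.arctan2(d[1],d[0])-np.arctan2(.1456,.015)),np.hypot(*d[:2]),s["grip_width"])
save("top","pics/t7.png")
M=camera_model("wrist");save("wrist","pics/w7.png")
a=cv2.imread("pics/t7.png")[90:270,130:370];b=cv2.imread("pics/w7.png")[:,:]
cv2.imwrite("pics/c7.png",np.hstack([cv2.resize(a,(400,300)),cv2.resize(b,(400,300))]))
E
```

```text
[-0.04997556  0.00364062  0.23039571] [ 2.72749566  0.38670488 -2.30869331] angle 19.566820011296286 0.1478374715493477 0.013603295533272657
```

View pics/c7.png

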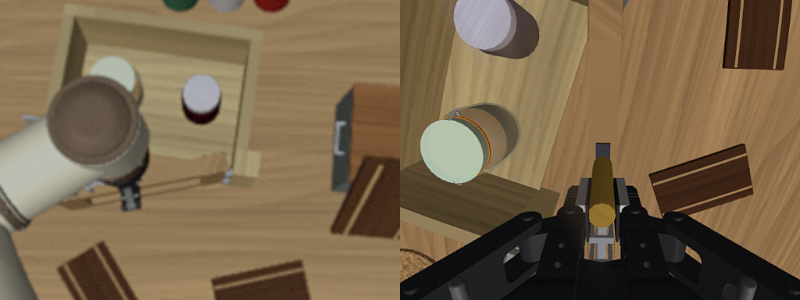

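The gate is open to about 19.6° with the knob held between the pads (600,205). The jars are standing and the board leans on the bin front (365,195). I'll hold briefly, then hand in.

Request:
apply_moves --increments "0 0.003 0 0 0 0 1;0 0.003 0 0 0 0 1;0 0.003 0 0 0 0 1;0 0.003 0 0 0 0 1"

```text
time: 15.55
eef_pos: [0.5308, 0.1342, 0.2295]
ee_rot: [-3.137, 0.001, -1.367]
ft_force: [3.2, 2.2, -1.3]
grip_width: 0.0142
gripper_force: 68.4
```

```bash
python3 -c "
from h import *
s=read_state();d=iw(BAY,s['eef_pos'])-np.array([-.015,-.14,0])
print(np.degrees(np.arctan2(d[1],d[0])-np.arctan2(.1456,.015)),s['grip_width'])
print(job_done())"
```

```text
20.211716613253696 0.01424547312751328
the job is handed in; nothing more can be done
None
```

Job handed in at about 15.6 s (no verdict returned): the board leans on the front of the bin, the bolt is drawn about 44 mm, and the arm is holding the gate at about 20°. No jar or bowl was touched.

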